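# Raise the outfeed gate and send the board pallet through

## Task

At the inspection machine's outfeed, gently push the counterweighted barrier arm up past its balance point so that it stays raised by itself, then slide the board pallet along the track under it, up against the end stop. Only push gently with the fingers: do not grip the barrier or the pallet, and do not lift the pallet. Leave the other things on the bench where they are, and let the barrier stay raised.

Things in the scene. Friction and masses are not known exactly. Their poses are not given: they have to be found in the camera images.
- track: Fixed outfeed track, 440 mm long, on the bench. Origin: middle of its underside, at bench height. y runs along the track, x across it, away from the robot (track turned by up to 0.25 rad), z up. Base plate 12 mm thick, to x = +-65 mm. The barrier crosses at y = 0; its post stands on the far side, at x = 83 to 117, y = 36 to 48 mm, up to z = 97 mm, on a foot reaching x = 188 mm.
- bed_mid (a point): Middle of the track's black sliding bed, on its surface, 30 mm above the bench and under the lowered barrier arm; axes as the track's. Two aluminium side rails guide the pallet: inner faces at x = +-42 mm, outer at +-54 mm, tops 12 mm above the bed.
- end_stop (a point): Middle of the foot of the steel end stop's face, on the bed, at y = -205 mm of the track (its negative y end); the stop is 108 mm wide and stands 34 mm above the bed. The positive y end is open. With the pallet against the stop, the pallet's origin is at y = -150 mm of the track.
- gate (a joint): Angle of the barrier arm in rad, 0 to 1.5: 0 = down, level across the track (as at the start), 1.5 = nearly upright. Below about 0.85 it falls back to 0; above that it goes on to 1.5 by itself, slowed by a damped hinge, within a few seconds, and stays. Pushing it up at the free end takes about 1 to 2.5 N at first, less on the way.
- gate_hinge (a point): Hinge axis of the barrier arm, at the middle of the arm's width: x = 100, y = 0, z = 75 mm of the track; the hinge axis lies along the track's y. Axes as the track's.
- gate_tip (a point): Centre of the end face of the barrier arm's free end, 215 mm from the hinge axis. The arm is a steel bar 18 mm wide (along the track) and 16 mm thick. With the arm down its free end is on the robot's side, at x = -115, z = 75 mm of the track, 50 mm past the base plate, with 67 mm of free air between bench and bar. Its x axis points along the bar to the hinge.
- weight (a point): Centre of the barrier's counterweight, a steel drum 42 mm dia x 50 mm (along y) on a short stalk, fixed to the arm: with the arm down it is 48 mm above and 40 mm beyond (+x) the hinge axis, and it swings over to the far side as the arm rises.
- pallet: Loose board pallet, 0.28 to 0.56 kg, in the track on the positive y side of the arm. Plate 80 (x) x 110 (y) x 10 mm, a green circuit board on it, and at each y end an upright plate 64 mm wide, 8 mm thick, top 50 mm above the pallet's underside, outer face 55 mm from its middle. Origin: centre of its underside, on the bed; axes as the track's. The uprights cannot pass under the lowered arm.
- flux: Loose small bottle, 40 mm dia, 85 mm high; origin at its underside. Near the robot-side of the track. Leave alone.
- paste: Loose jar, 52 mm dia, 55 mm high; origin at its underside. Near the robot-side of the track. Leave alone.
- cup: Loose clear cup, 64 mm dia, 75 mm high; origin at its underside. Beyond the track. Leave alone.
- reel: Loose black component reel lying flat, 120 mm dia, 14 mm high; origin at its underside. Leave alone.
- driver: Loose screwdriver lying flat, 170 mm; leave alone.
- parts_tray: Loose grey divided tray, 100 x 140 x 35 mm high; origin at its underside. Leave alone.
- brush: Loose brush lying flat, 150 mm; leave alone.
Things that resemble listed ones, but are neither listed nor needed, are in the scene too. What is shaped like the pallet but blue, brown or pink is not meant.

How it is judged (in metres and radians):
On the way, in this order (a step that is already met when the one before it is completed fails the run):
1. the barrier arm stands raised by itself, untouched, with the pallet still on its side of it (value of joint gate above 1.35 rad and contact force between the arm and track below 0.1 N and y of pallet in the frame of track above 0.04 m), for 0.3 s.
2. the pallet lies against the end stop, past the raised arm (value of joint gate above 1.35 rad and y of pallet in the frame of track below -0.138 m and x of pallet in the frame of track between -0.008 and 0.008 m and height (world z) of pallet below 0.036 m and angle between pallet's own z axis and vertical below 0.08 rad), for 0.2 s.
At the end, for the whole second after the job is handed in: The barrier arm stands raised (above 1.35 rad) and still; the pallet lies flat in the track within 12 mm of the end stop, at rest (all of step 2 and linear speed of pallet below 0.01 m/s and velocity of joint gate between -0.05 and 0.05 rad/s); the robot touches nothing.
It fails at once if the pallet is lifted (15 mm) or tipped (height (world z) of pallet above 0.045 m or angle between pallet's own z axis and vertical above 0.25 rad).
It fails at once if the barrier arm or the track is gripped or forced (more than 35 N) (contact force between the arm and track above 35 N).
It fails at once if the pallet is gripped or rammed (more than 35 N) (contact force between the arm and pallet above 35 N).
It fails at once if another thing on the bench is moved by 30 mm or knocked over (distance of any of flux, paste, cup, reel, driver, parts_tray, brush from where it was at the start of the episode above 0.03 m or angle between any of flux, paste, cup's own z axis and vertical above 0.6 rad).
It also fails if it takes over 58 s, if anything falls off the work surface, if the arm or the gripper's body presses on something with over 40 N, if the wrist force passes 120 N, or if a joint passes its speed limit or range.

## Robot

A 7-joint arm with a two-finger parallel gripper is mounted at the origin on the work surface. World frame = base frame: x ahead of the robot, y to its left, z up, the work surface at z = 0. Lengths are in mm, angles in rad, forces in N, time in s.
With the tool pointing down it reaches from about 400 to 875 mm from the base axis. Payload 4.4 kg.
Tool frame: the origin (TCP) lies at the very end of the fingers, on their centre line; the grasp point (between the pads) lies 19 mm behind it; z points along the fingers, y is the line along which they close (so a half turn about z gives the same grasp; the last joint's range is limited). The gripper opens to 85 mm and grips with 20 to 120 N. Pads are 22 mm wide; open, the fingers measure 114 mm over their backs; the gripper's body (76 mm by 85 mm) begins 54 mm behind the grasp point. The pads swing forward as they close: fully open they stand 13 mm farther back than shut.
Start: joints at [1.164, 0.628, 0.038, 1.517, -0.027, 0.996, -0.02], TCP at [217.285, -612.622, 231.313] pointing down, gripper open.
Joint ranges: [-3.06, 3.06], [-0.37, 2.12], [-1.25, 1.32], [0.18, 2.47], [-1.1, 4.24], [0.23, 1.98], [-2.94, 2.94]. Speed limits (rad/s): [2.57, 2.57, 3.14, 3.14, 3.14, 3.14, 3.14].

## Interface

Orientations are given as [roll, pitch, yaw] about the fixed x, y, z axes, in that order (R = Rz(yaw) Ry(pitch) Rx(roll)).
In Python, from cell import read_state, get_image, camera_params, finish_job gives the robot as it stands.
- The arm moves only by the tool arm_command, never from a script. Its argument "deltas" is a list of rows, each an object of numbers: "dx", "dy", "dz": the shift along the world's x, y, z in m; "yaw": the turn about the world's z in degrees; "jaw": the opening, from 0 (shut) to 1 (fully open). A call has 1 to 20 rows; each row is the pose to reach, as a shift and turn from the pose commanded when the call began; what a row does not reach only later rows make up. A row lasts 1/10 s, in which the tool goes at most 50 mm and 8.59 degrees, less where a joint would pass 70% of its speed; a pose out of reach is approached as far as the arm can. A call with a gripper value outside its range is refused whole. The fingers move at their own pace and stop on an object; the grip force is fixed at half the most. Time passes only in rows, so rows that repeat a pose let the fingers close. It gives the time, the measured TCP pose, the force, the opening and the grip force at its end, in the units of the state.
- read_state(): the state, without advancing time (a new reading comes with each control period).
- get_image(name): name is "side" or "top"; returns (picture, depth): 384x512x3 uint8, red, green, blue; 384x512 float32, mm along the optical axis (not along the pixel's ray), 0 where there is no reading.
- camera_params(name): a dict with "camera_matrix" (3x3 intrinsics, pixels), "extrinsics" (4x4, takes a point from camera to world coordinates). Camera axes: x right, y down, z forward; pixel columns grow to the right and rows downward; lengths in mm; the calibration is good to about 2 mm. A picture is of the moment at which its call begins. camera_params takes no time and is no camera call.
- finish_job(): hands the job in; it is judged then, once.
The state is a dict: "clock": time; "qpos": joint angles; "qd": joint speeds; "tau": joint torques, N m; "eef_pos": TCP position; "tool_rot": TCP orientation; "force": force on the tool from outside, world axes, zero at the start; "torque": the same for the moment, N m; "width": finger opening in mm; "gripper_force": force on a finger pad.
Only numpy, scipy, OpenCV 4.12 (cv2) and the standard library are available. Lean on these libraries where they do the work, as an engineer would, in place of code of your own. Each camera call takes 0.05 s, during which the arm holds its last target. There are 200 camera calls.

## Working session

There is one attempt and no reset: what is moved stays moved. The work goes in short steps, Python scripts to look and compute and a tool call to move; the robot and the scene stay as the last step left them, time stands still between calls to the robot, and variables do not carry over. Pictures are saved under pics/ and viewed, at most 10 in all, crops included, and the job is handed in when it is done.

Besides the shell and the picture viewer there is one more tool, called after ">>>" as a command line: name --argument value ..., lists and objects as JSON in quotes. arm_command: Moves the arm, as the interface text tells. Its arguments: {"type":"object","properties":{"deltas":{"type":"array"}},"required":["deltas"]}

```bash
mkdir -p pics; python3 - <<'E'
from cell import *
import cv2,numpy as np
for n in("top","side"):
    p,d=get_image(n); cv2.imwrite(f"pics/{n}0.png",p[:,:,::-1]); np.save(f"pics/{n}0.npy",d)
    c=camera_params(n); print(n,np.round(c["camera_matrix"],1).tolist(),np.round(c["extrinsics"],3).tolist())
s=read_state(); print(s["clock"],s["eef_pos"],s["tool_rot"],s["width"])
E
```

```text
top [[366.7, 0.0, 252.1], [0.0, 366.7, 192.1], [0.0, 0.0, 1.0]] [[-0.028, -0.993, 0.118, 384.945], [-1.0, 0.028, -0.004, 13.801], [0.001, -0.118, -0.993, 1212.839], [0.0, 0.0, 0.0, 1.0]]
side [[394.5, 0.0, 259.1], [0.0, 394.5, 194.4], [0.0, 0.0, 1.0]] [[-0.881, -0.368, 0.298, 145.731], [-0.473, 0.675, -0.566, 681.761], [0.007, -0.639, -0.769, 1040.718], [0.0, 0.0, 0.0, 1.0]]
0.1 [ 217.06313098 -612.10961051  230.48444213] [-3.13991840e+00  6.07245052e-05  3.40789149e-01] 85.75592376133349
```

View pics/top0.png

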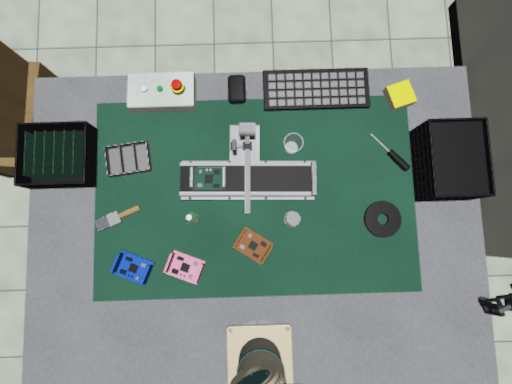

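View pics/side0.png

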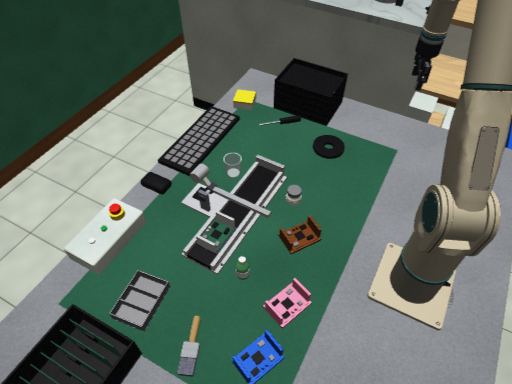

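The top view shows the track along world y: its bed spans columns 180–316 at about row 179, with the end stop on the right. The barrier tip is near (247,213), the green pallet near (209,178), flux at (192,217) and paste at (292,219). The blue, pink and brown ones are decoys.

```bash
cat > h.py <<'E'
import numpy as np,cv2
from cell import *
def cloud(n,d):
    c=camera_params(n);K=c["camera_matrix"];E=np.array(c["extrinsics"])
    v,u=np.mgrid[:384,:512]
    P=np.stack([(u-K[0][2])/K[0][0]*d,(v-K[1][2])/K[1][1]*d,d],-1)
    return P@E[:3,:3].T+E[:3,3]
def onplane(n,u,v,z):
    c=camera_params(n);K=np.array(c["camera_matrix"]);E=np.array(c["extrinsics"])
    r=E[:3,:3]@np.linalg.solve(K,[u,v,1]); return E[:3,3]+r*(z-E[2,3])/r[2]
E
python3 - <<'E'
from h import *
p=cv2.imread("pics/top0.png");d=np.load("pics/top0.npy");P=cloud("top",d)
roi=np.zeros((384,512),bool);roi[155:206,175:322]=1
hsv=cv2.cvtColor(p,cv2.COLOR_BGR2HSV)
print("heights bed",P[179,275],"mat",P[240,350],"bar",P[190:212:5,247,2],"pallet",P[178,193],P[178,223],P[180,300:320:2,2].round())
# rails/stop: bright & z 34..50 
m=roi&(P[...,2]>33)&(P[...,2]<52)&(hsv[...,2]>110)&(hsv[...,1]<60)
q=P[m][:,:2]; print(m.sum())
# bed black
b=roi&(hsv[...,2]<60)&(abs(P[...,2]-30)<10)
qb=P[b]; r=cv2.minAreaRect(qb[:,:2].astype(np.float32)); print("bed",r,np.median(qb[:,2]))
n,l,st,_=cv2.connectedComponentsWithStats(m.astype(np.uint8))
for i in range(1,n):
    if st[i,4]>25:
        Q=P[l==i]; print(st[i],Q.mean(0).round(1),cv2.minAreaRect(Q[:,:2].astype(np.float32)))
# bar
g=np.zeros_like(roi);g[165:216,238:258]=1
B=P[g&(P[...,2]>75)&(P[...,2]<92)]; print("bar",len(B),cv2.minAreaRect(B[:,:2].astype(np.float32)),B[:,2].mean(),B[:,0].min())
# uprights
g=np.zeros_like(roi);g[160:198,182:235]=1
U=P[g&(P[...,2]>62)&(P[...,2]<90)]; print("upr",len(U),cv2.minAreaRect(U[:,:2].astype(np.float32)),U.mean(0))
for nm,(u0,u1,v0,v1,z0,z1) in dict(flux=(182,204,206,228,30,95),paste=(282,304,208,232,35,65),brown=(230,275,225,266,4,60),pink=(160,210,248,288,4,60)).items():
    S=np.zeros_like(roi);S[v0:v1,u0:u1]=1
    Q=P[S&(P[...,2]>z0)&(P[...,2]<z1)]; print(nm,len(Q),Q.min(0).round(),Q.max(0).round())
E
python3 -c "
import cv2;p=cv2.imread('pics/top0.png')[115:240,160:330];cv2.imwrite('pics/c.png',cv2.resize(p,None,fx=4.5,fy=4.5,interpolation=2))"
```

```text
heights bed [566.04691148 -66.85863915  34.02825154] mat [ 362.10047974 -307.3766556     2.19905277] bar [78.31753895 83.43938571 85.15811699 81.9513922  83.12661275] pallet [570.78037012 193.73632136  71.24028922] [567.45077371  98.9862799   75.42522178] [28. 33. 29. 27. 32. 30. 64. 65. 68.  4.]
1057
bed ((0.0, 0.0), (0.0, 0.0), 0.0) nan
[180 163  65  25 271] [614.1 135.1  42.1] ((584.3483276367188, 137.00445556640625), (207.5469207763672, 79.59320068359375), 88.7027587890625)
[251 162  61  11 189] [612.7 -90.8  42.8] ((601.5260009765625, -87.06432342529297), (194.29852294921875, 32.72998809814453), 88.91567993164062)
[197 183   6   5  27] [551.7 176.8  46.9] ((551.7324829101562, 177.235107421875), (17.656879425048828, 14.333673477172852), 88.47491455078125)
[179 191  66   5 297] [524.5 139.7  42. ] ((525.3594360351562, 139.2859649658203), (209.02749633789062, 14.543787002563477), 88.32662200927734)
[251 191  61   5 250] [517.5 -84.1  41.6] ((519.118896484375, -84.24258422851562), (193.43743896484375, 14.599170684814453), 88.49239349365234)
bar 294 ((530.2583618164062, 23.045745849609375), (15.698482513427734, 150.9246826171875), 88.44361114501953) 82.83394548338414 454.77888945262487
upr 143 ((571.4486694335938, 147.13034057617188), (110.490478515625, 63.3254508972168), 88.67457580566406) [570.86448558 152.461242    78.36623479]
flux 138 [427. 185.  32.] [465. 223.  89.]
paste 170 [ 415. -140.   49.] [456. -95.  60.]
brown 1002 [291. -59.   4.] [422.  87.  55.]
pink 1089 [225. 154.   4.] [353. 314.  55.]
  return _methods._mean(a, axis=axis, dtype=dtype,
  ret = ret.dtype.type(ret / rcount)
```

View pics/c.png

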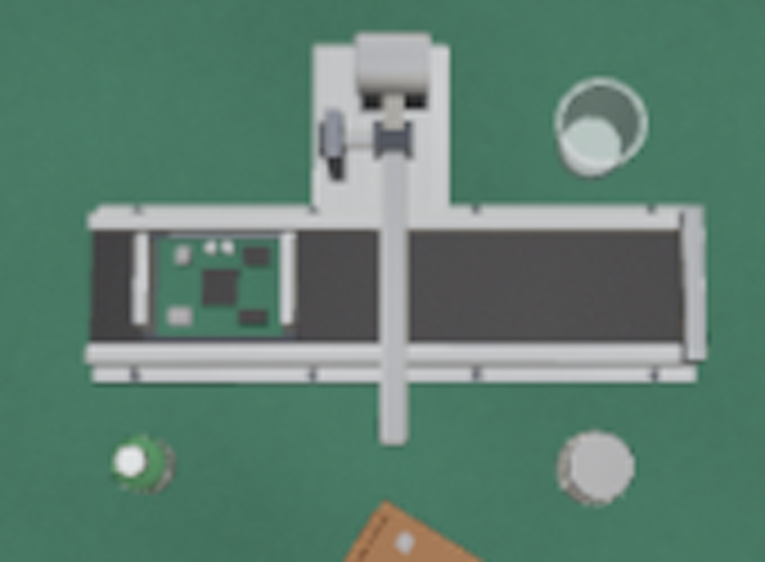

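The zoomed view confirms the layout. The track yaw is about -0.028, its origin is at about (570, 22), and the pallet is near track y +125. The tool can only point down, so I'll raise the gate by pressing the counterweight drum (crop (393,65)) downward. First I check the drum's position.

```bash
python3 - <<'E'
from h import *
for n,(u0,u1,v0,v1) in dict(top=(236,260,118,142),side=(180,225,155,195)).items():
    P=cloud(n,np.load(f"pics/{n}0.npy"));Q=P[v0:v1,u0:u1].reshape(-1,3);Q=Q[(Q[:,2]>112)&(Q[:,2]<160)]
    print(n,len(Q),Q.min(0).round(),Q.max(0).round(),Q.mean(0).round())
P=cloud("top",np.load("pics/top0.npy"))
Q=P[158:202,308:322].reshape(-1,3);Q=Q[(Q[:,2]>52)&(Q[:,2]<75)];print("stop",Q.min(0).round(),Q.max(0).round(),Q.mean(0).round())
for nm,v in (("near outer rail",199),):print(onplane("top",247,213,83),onplane("top",188,200,42),onplane("top",308,200,42))
for a,b in((182,200),(216,232)):
    Q=P[162:194,a:b].reshape(-1,3);Q=Q[(Q[:,2]>68)&(Q[:,2]<90)];print("upr",len(Q),Q.min(0).round(),Q.max(0).round(),Q.mean(0).round())
E
```

```text
top 234 [687.  -6. 115.] [725.  44. 149.] [703.  19. 138.]
side 234 [685.  -8. 112.] [728.  46. 147.] [701.  25. 134.]
stop [ 510. -197.   54.] [ 616. -181.   70.] [ 563. -189.   64.]
[455.02978519  26.54424233  83.        ] [504.6023107  215.03113598  42.        ] [ 493.75041584 -169.71286528   42.        ]
upr 69 [541. 193.  69.] [604. 202.  83.] [573. 198.  79.]
upr 63 [539.  92.  74.] [602. 100.  85.] [570.  95.  80.]
```

>>> arm_command --deltas '[{"dx": 0.1,"dy": 0.125,"dz": 0,"yaw": -21,"jaw": 0},{"dx": 0.1,"dy": 0.125,"dz": 0,"yaw": -21,"jaw": 0},{"dx": 0.1,"dy": 0.125,"dz": 0,"yaw": -21,"jaw": 0},{"dx": 0.1,"dy": 0.125,"dz": 0,"yaw": -21,"jaw": 0}]'

```text
clock: 0.5
eef_pos: [322.9, -481.2, 230.7]
tool_rot: [-3.136, -0.002, -0.018]
force: [0.8, -0.6, -0.6]
width: 28.0
gripper_force: 0.0
```

>>> arm_command --deltas '[{"dx": 0.401,"dy": 0.507,"dz": 0,"yaw": 0,"jaw": 0},{"dx": 0.401,"dy": 0.507,"dz": 0,"yaw": 0,"jaw": 0},{"dx": 0.401,"dy": 0.507,"dz": 0,"yaw": 0,"jaw": 0},{"dx": 0.401,"dy": 0.507,"dz": 0,"yaw": 0,"jaw": 0},{"dx": 0.401,"dy": 0.507,"dz": 0,"yaw": 0,"jaw": 0},{"dx": 0.401,"dy": 0.507,"dz": 0,"yaw": 0,"jaw": 0},{"dx": 0.401,"dy": 0.507,"dz": 0,"yaw": 0,"jaw": 0},{"dx": 0.401,"dy": 0.507,"dz": 0,"yaw": 0,"jaw": 0},{"dx": 0.401,"dy": 0.507,"dz": 0,"yaw": 0,"jaw": 0},{"dx": 0.401,"dy": 0.507,"dz": 0,"yaw": 0,"jaw": 0},{"dx": 0.401,"dy": 0.507,"dz": 0,"yaw": 0,"jaw": 0},{"dx": 0.401,"dy": 0.507,"dz": 0,"yaw": 0,"jaw": 0},{"dx": 0.401,"dy": 0.507,"dz": 0,"yaw": 0,"jaw": 0},{"dx": 0.401,"dy": 0.507,"dz": 0,"yaw": 0,"jaw": 0},{"dx": 0.401,"dy": 0.507,"dz": 0,"yaw": 0,"jaw": 0},{"dx": 0.401,"dy": 0.507,"dz": 0,"yaw": 0,"jaw": 0}]'

```text
clock: 2.1
eef_pos: [717.5, 17.2, 230.9]
tool_rot: [3.14, 0.001, -0.028]
force: [0.5, -0.7, -0.3]
width: -0.0
gripper_force: 0.0
```

```bash
python3 - <<'E'
from h import *
p,d=get_image("side"); cv2.imwrite("pics/side1.png",cv2.resize(p[:300,100:,::-1],None,fx=1.8,fy=1.8))
s=read_state();print(s["eef_pos"],s["force"],s["width"])
E
```

```text
[717.57440376  16.74978222 231.23401956] [ 0.4964903  -1.31918311 -0.43126144] 0.0516433053764195
```

View pics/side1.png

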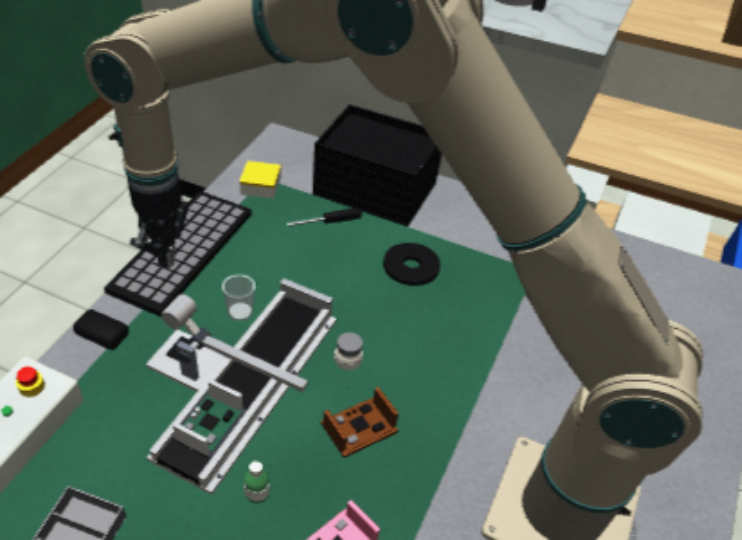

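The side view shows the closed gripper above the drum (around (180,315)) and the long wrist well clear of the barrier. I descend gently.

>>> arm_command --deltas '[{"dz": -0.03},{"dz": -0.06},{"dz": -0.075},{"dz": -0.079},{"dz": -0.082},{"dz": -0.085},{"dz": -0.088},{"dz": -0.091},{"dz": -0.094},{"dz": -0.096}]'

```text
invalid input at $.deltas[0]: expected keys dx, dy, dz, yaw, jaw
```

```bash
python3 - <<'E'
from h import *
P=cloud("side",get_image("side")[1]);Q=P[150:225,200:290].reshape(-1,3)
Q=Q[(abs(Q[:,1]-25)<14)&(Q[:,0]<480)&(Q[:,0]>400)];Q=Q[Q[:,2]>40]
print(len(Q),Q.mean(0) if len(Q) else 0,read_state()["force"],read_state()["eef_pos"])
E
```

```text
65 [465.76690745  28.96546517  80.34551268] [-0.34926282 -0.80372655  0.60004037] [717.6536751   16.86734212 231.48111689]
```

>>> arm_command --deltas '[{"dx": 0,"dy": 0,"dz": -0.03,"yaw": 0,"jaw": 0},{"dx": 0,"dy": 0,"dz": -0.06,"yaw": 0,"jaw": 0},{"dx": 0,"dy": 0,"dz": -0.075,"yaw": 0,"jaw": 0},{"dx": 0,"dy": 0,"dz": -0.079,"yaw": 0,"jaw": 0},{"dx": 0,"dy": 0,"dz": -0.082,"yaw": 0,"jaw": 0},{"dx": 0,"dy": 0,"dz": -0.085,"yaw": 0,"jaw": 0},{"dx": 0,"dy": 0,"dz": -0.088,"yaw": 0,"jaw": 0},{"dx": 0,"dy": 0,"dz": -0.091,"yaw": 0,"jaw": 0},{"dx": 0,"dy": 0,"dz": -0.093,"yaw": 0,"jaw": 0},{"dx": 0,"dy": 0,"dz": -0.095,"yaw": 0,"jaw": 0}]'

```text
clock: 3.2
eef_pos: [723.0, 19.2, 140.7]
tool_rot: [-3.141, -0.012, -0.026]
force: [4.1, -0.6, 13.2]
width: 0.3
gripper_force: 6.7
```

```bash
cat > tip.py <<'E'
from h import *
P=cloud("side",get_image("side")[1]);Q=P[40:240,150:330].reshape(-1,3)
Q=Q[(abs(Q[:,1]-25)<14)&(Q[:,0]<680)&(Q[:,0]>400)&(Q[:,2]>70)&(Q[:,2]<330)]
if len(Q): i=Q[:,0].argmin();print(len(Q),"minx",Q[i].round(),"maxz",Q[Q[:,2].argmax()].round())
s=read_state();print(s["clock"],s["force"],s["eef_pos"])
E
python3 tip.py
```

```text
483 minx [453.  31.  89.] maxz [459.  26.  99.]
3.25 [ 3.80482447 -0.8226544   9.65101478] [723.22284547  19.27438022 140.62678413]
```

>>> arm_command --deltas '[{"dx": 0.001,"dy": 0,"dz": -0.002,"yaw": 0,"jaw": 0},{"dx": 0.002,"dy": 0,"dz": -0.004,"yaw": 0,"jaw": 0},{"dx": 0.003,"dy": 0,"dz": -0.006,"yaw": 0,"jaw": 0},{"dx": 0.004,"dy": 0,"dz": -0.008,"yaw": 0,"jaw": 0},{"dx": 0.005,"dy": 0,"dz": -0.01,"yaw": 0,"jaw": 0},{"dx": 0.006,"dy": 0,"dz": -0.012,"yaw": 0,"jaw": 0},{"dx": 0.007,"dy": 0,"dz": -0.014,"yaw": 0,"jaw": 0},{"dx": 0.008,"dy": 0,"dz": -0.016,"yaw": 0,"jaw": 0},{"dx": 0.008,"dy": 0,"dz": -0.018,"yaw": 0,"jaw": 0},{"dx": 0.008,"dy": 0,"dz": -0.02,"yaw": 0,"jaw": 0}]'

```text
clock: 4.25
eef_pos: [739.0, 18.8, 125.0]
tool_rot: [-3.141, -0.03, -0.026]
force: [13.7, -0.8, 15.7]
width: -0.4
gripper_force: 10.6
```

```bash
python3 tip.py
```

```text
446 minx [463.  21. 143.] maxz [470.  27. 155.]
4.3 [14.74889603 -1.15313235 14.55046514] [739.1718775   18.78365081 124.77099559]
```

Friction is dragging the finger along with the drum. I lift briefly, set it back further in, and press on.

>>> arm_command --deltas '[{"dx": -0.002,"dy": 0,"dz": 0.022,"yaw": 0,"jaw": 0},{"dx": -0.018,"dy": 0,"dz": 0.024,"yaw": 0,"jaw": 0},{"dx": -0.018,"dy": 0,"dz": 0.02,"yaw": 0,"jaw": 0},{"dx": -0.018,"dy": 0,"dz": 0.014,"yaw": 0,"jaw": 0},{"dx": -0.016,"dy": 0,"dz": 0.008,"yaw": 0,"jaw": 0},{"dx": -0.014,"dy": 0,"dz": 0.003,"yaw": 0,"jaw": 0},{"dx": -0.01,"dy": 0,"dz": -0.002,"yaw": 0,"jaw": 0},{"dx": -0.007,"dy": 0,"dz": -0.006,"yaw": 0,"jaw": 0},{"dx": -0.004,"dy": 0,"dz": -0.01,"yaw": 0,"jaw": 0},{"dx": -0.001,"dy": 0,"dz": -0.014,"yaw": 0,"jaw": 0}]'

```text
clock: 5.3
eef_pos: [730.6, 19.1, 105.2]
tool_rot: [-3.142, -0.011, -0.026]
force: [3.5, -0.9, 5.5]
width: 0.3
gripper_force: 3.1
```

```bash
python3 tip.py
```

```text
353 minx [504.  32. 216.] maxz [512.  24. 225.]
5.35 [ 1.24633255 -0.04755471  1.38347099] [729.31641268  19.16042456 103.58951306]
```

>>> arm_command --deltas '[{"dx": 0.002,"dy": 0,"dz": -0.003,"yaw": 0,"jaw": 0},{"dx": 0.004,"dy": 0,"dz": -0.006,"yaw": 0,"jaw": 0},{"dx": 0.006,"dy": 0,"dz": -0.009,"yaw": 0,"jaw": 0},{"dx": 0.008,"dy": 0,"dz": -0.012,"yaw": 0,"jaw": 0},{"dx": 0.009,"dy": 0,"dz": -0.015,"yaw": 0,"jaw": 0},{"dx": 0.01,"dy": 0,"dz": -0.018,"yaw": 0,"jaw": 0},{"dx": 0.01,"dy": 0,"dz": -0.021,"yaw": 0,"jaw": 0}]'

```text
clock: 6.05
eef_pos: [734.4, 19.7, 80.2]
tool_rot: [-3.141, 0.002, -0.026]
force: [0.2, 0.3, -0.3]
width: -0.0
gripper_force: 0.0
```

```bash
python3 tip.py
```

```text
295 minx [570.  26. 266.] maxz [577.  25. 274.]
6.1 [-0.13569072 -0.59290639 -0.32653626] [734.18615819  19.68086448  79.79182689]
```

The gate is past its balance point (about 1.09 rad, no contact force). I retreat up and to +y, then round to behind the pallet.

>>> arm_command --deltas '[{"dx": 0,"dy": 0,"dz": 0.04,"yaw": 0,"jaw": 0},{"dx": 0,"dy": 0,"dz": 0.08,"yaw": 0,"jaw": 0},{"dx": 0,"dy": 0.05,"dz": 0.08,"yaw": 0,"jaw": 0},{"dx": 0,"dy": 0.1,"dz": 0.08,"yaw": 0,"jaw": 0},{"dx": 0,"dy": 0.15,"dz": 0.08,"yaw": 0,"jaw": 0},{"dx": 0,"dy": 0.2,"dz": 0.08,"yaw": 0,"jaw": 0},{"dx": 0,"dy": 0.23,"dz": 0.08,"yaw": 0,"jaw": 0},{"dx": -0.05,"dy": 0.23,"dz": 0.08,"yaw": 0,"jaw": 0},{"dx": -0.1,"dy": 0.23,"dz": 0.08,"yaw": 0,"jaw": 0},{"dx": -0.15,"dy": 0.23,"dz": 0.08,"yaw": 0,"jaw": 0},{"dx": -0.162,"dy": 0.23,"dz": 0.08,"yaw": 0,"jaw": 0},{"dx": -0.162,"dy": 0.23,"dz": 0.08,"yaw": 0,"jaw": 0},{"dx": -0.162,"dy": 0.23,"dz": 0.08,"yaw": 0,"jaw": 0},{"dx": -0.162,"dy": 0.23,"dz": 0.08,"yaw": 0,"jaw": 0},{"dx": -0.162,"dy": 0.23,"dz": 0.08,"yaw": 0,"jaw": 0},{"dx": -0.162,"dy": 0.23,"dz": 0.08,"yaw": 0,"jaw": 0}]'

```text
clock: 7.7
eef_pos: [574.1, 249.0, 161.0]
tool_rot: [3.141, -0.0, -0.027]
force: [-0.4, -0.3, 0.9]
width: -0.1
gripper_force: 0.0
```

```bash
python3 tip.py; python3 - <<'E'
from h import *
p,d=get_image("side"); cv2.imwrite("pics/side2.png",cv2.resize(p[:300,100:,::-1],None,fx=1.8,fy=1.8))
E
```

```text
395 minx [644.  16. 277.] maxz [646.  26. 292.]
7.75 [-0.26362996 -0.23286239  0.63246429] [573.8876712  249.08334825 161.01380956]
```

View pics/side2.png

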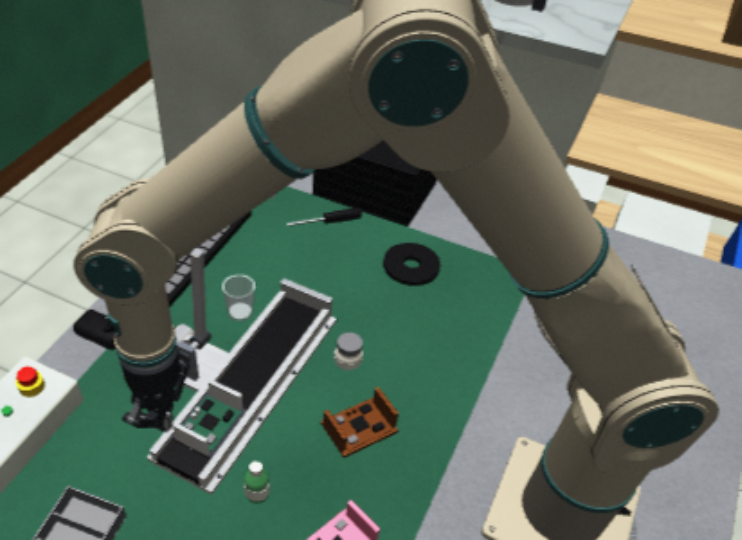

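The bar stands upright at picture (200,295), and the gripper is behind the pallet's open end. I lower it and start pushing.

>>> arm_command --deltas '[{"dx": -0.006,"dy": 0,"dz": -0.04,"yaw": 0,"jaw": 0},{"dx": -0.006,"dy": 0,"dz": -0.08,"yaw": 0,"jaw": 0},{"dx": -0.006,"dy": 0,"dz": -0.111,"yaw": 0,"jaw": 0},{"dx": -0.006,"dy": 0,"dz": -0.111,"yaw": 0,"jaw": 0},{"dx": -0.006,"dy": -0.01,"dz": -0.111,"yaw": 0,"jaw": 0},{"dx": -0.006,"dy": -0.016,"dz": -0.111,"yaw": 0,"jaw": 0},{"dx": -0.006,"dy": -0.022,"dz": -0.111,"yaw": 0,"jaw": 0},{"dx": -0.006,"dy": -0.028,"dz": -0.111,"yaw": 0,"jaw": 0},{"dx": -0.006,"dy": -0.034,"dz": -0.111,"yaw": 0,"jaw": 0},{"dx": -0.006,"dy": -0.04,"dz": -0.111,"yaw": 0,"jaw": 0},{"dx": -0.006,"dy": -0.046,"dz": -0.111,"yaw": 0,"jaw": 0},{"dx": -0.007,"dy": -0.052,"dz": -0.111,"yaw": 0,"jaw": 0},{"dx": -0.007,"dy": -0.058,"dz": -0.111,"yaw": 0,"jaw": 0}]'

```text
clock: 9.1
eef_pos: [566.2, 191.4, 50.4]
tool_rot: [-3.141, -0.0, -0.025]
force: [-0.2, 3.0, 2.5]
width: 0.6
gripper_force: 1.5
```

```bash
cat > pal.py <<'E'
from h import *
import sys
p,d=get_image("top");P=cloud("top",d)
Q=P[160:200,178:312].reshape(-1,3);Q=Q[(Q[:,2]>68)&(Q[:,2]<88)&(abs(Q[:,0]-570)<37)]
h,e=np.histogram(Q[:,1],np.arange(-200,260,10));print([(int(a),int(b)) for a,b in zip(e,h) if b>3])
cv2.imwrite(sys.argv[1],cv2.resize(p[115:240,160:330,::-1],None,fx=4.5,fy=4.5))
E
python3 pal.py pics/t1.png; python3 tip.py
```

```text
[(60, 15), (70, 36), (170, 18)]
2 minx [653.  15.  78.] maxz [655.  12.  79.]
9.2 [0.51578575 0.48389003 0.4514962 ] [566.19058769 189.66944068  50.22908386]
```

View pics/t1.png

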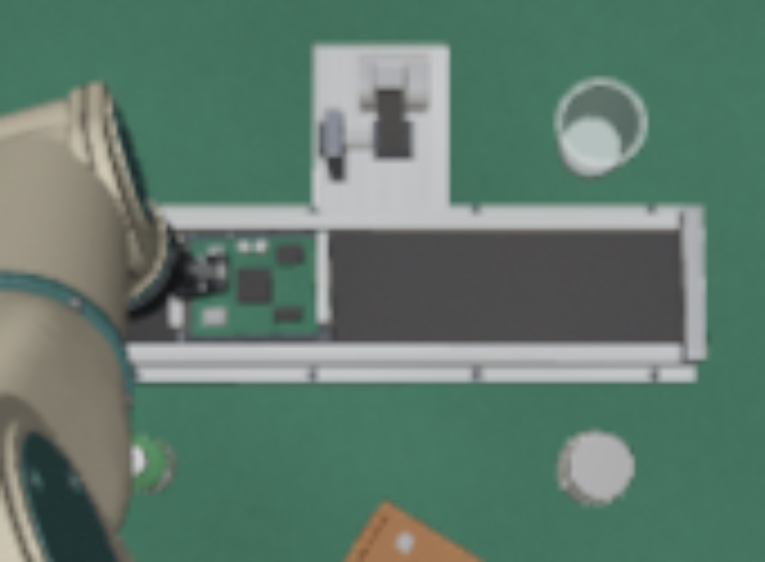

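The pallet has moved about 25 mm and sits squarely in the track. Before passing the raised bar, I check how the wrist clears it at bar-top height.

```bash
python3 - <<'E'
from h import *
for n in("side","top"):
    P=cloud(n,get_image(n)[1]).reshape(-1,3)
    P=P[(P[:,1]>90)&(P[:,1]<300)&(P[:,0]>480)&(P[:,0]<720)&(P[:,2]>90)]
    for z in range(90,480,30):
        Q=P[(P[:,2]>=z)&(P[:,2]<z+30)]
        if len(Q)>3: print(n,z,len(Q),Q[:,:2].min(0).round(),Q[:,:2].max(0).round())
    if n=="side":
        B=cloud(n,get_image(n)[1]).reshape(-1,3);B=B[(abs(B[:,1]-24)<16)&(B[:,0]>600)&(B[:,0]<690)&(B[:,2]>120)&(B[:,2]<340)]
        print("bar",B.min(0).round(),B.max(0).round())
E
```

```text
side 90 107 [549. 144.] [578. 235.]
side 120 156 [547. 132.] [580. 253.]
side 150 86 [533. 200.] [577. 242.]
side 180 182 [528. 169.] [591. 229.]
side 210 193 [528. 165.] [595. 229.]
side 240 241 [528. 167.] [595. 229.]
side 270 210 [530. 169.] [585. 230.]
side 300 267 [530. 172.] [589. 237.]
side 330 184 [527. 173.] [590. 234.]
side 360 223 [516. 177.] [595. 242.]
side 390 374 [501. 172.] [615. 243.]
side 420 493 [493. 164.] [611. 240.]
side 450 504 [480. 153.] [593. 235.]Traceback (most recent call last):
  File "<stdin>", line 10, in <module>
    return umr_minimum(a, axis, None, out, keepdims, initial, where)
ValueError: zero-size array to reduction operation minimum which has no identity
```

Below z = 360 the wrist stays within x ≤ 600 and the bar is at 640 or more, so it clears. I push on.

>>> arm_command --deltas '[{"dx": 0,"dy": -0.008,"dz": 0,"yaw": 0,"jaw": 0},{"dx": -0.001,"dy": -0.02,"dz": 0,"yaw": 0,"jaw": 0},{"dx": -0.001,"dy": -0.032,"dz": 0,"yaw": 0,"jaw": 0},{"dx": -0.001,"dy": -0.044,"dz": 0,"yaw": 0,"jaw": 0},{"dx": -0.002,"dy": -0.056,"dz": 0,"yaw": 0,"jaw": 0},{"dx": -0.002,"dy": -0.068,"dz": 0,"yaw": 0,"jaw": 0},{"dx": -0.002,"dy": -0.08,"dz": 0,"yaw": 0,"jaw": 0},{"dx": -0.003,"dy": -0.092,"dz": 0,"yaw": 0,"jaw": 0},{"dx": -0.003,"dy": -0.104,"dz": 0,"yaw": 0,"jaw": 0},{"dx": -0.003,"dy": -0.116,"dz": 0,"yaw": 0,"jaw": 0},{"dx": -0.004,"dy": -0.128,"dz": 0,"yaw": 0,"jaw": 0},{"dx": -0.004,"dy": -0.14,"dz": 0,"yaw": 0,"jaw": 0},{"dx": -0.004,"dy": -0.152,"dz": 0,"yaw": 0,"jaw": 0},{"dx": -0.005,"dy": -0.164,"dz": 0,"yaw": 0,"jaw": 0},{"dx": -0.005,"dy": -0.176,"dz": 0,"yaw": 0,"jaw": 0},{"dx": -0.005,"dy": -0.188,"dz": 0,"yaw": 0,"jaw": 0},{"dx": -0.006,"dy": -0.2,"dz": 0,"yaw": 0,"jaw": 0},{"dx": -0.006,"dy": -0.21,"dz": 0,"yaw": 0,"jaw": 0},{"dx": -0.006,"dy": -0.218,"dz": 0,"yaw": 0,"jaw": 0},{"dx": -0.006,"dy": -0.224,"dz": 0,"yaw": 0,"jaw": 0}]'

```text
clock: 11.3
eef_pos: [560.2, -33.5, 50.3]
tool_rot: [3.142, 0.0, -0.026]
force: [-0.6, 2.2, -0.3]
width: -0.2
gripper_force: 0.8
```

```bash
python3 pal.py pics/t2.png; python3 tip.py
```

```text
[(-160, 43), (-150, 17)]
445 minx [549.  20. 135.] maxz [653.  20. 292.]
11.4 [-0.18288863  0.03320458  0.82955056] [560.28600227 -34.05521961  50.33083035]
```

View pics/t2.png

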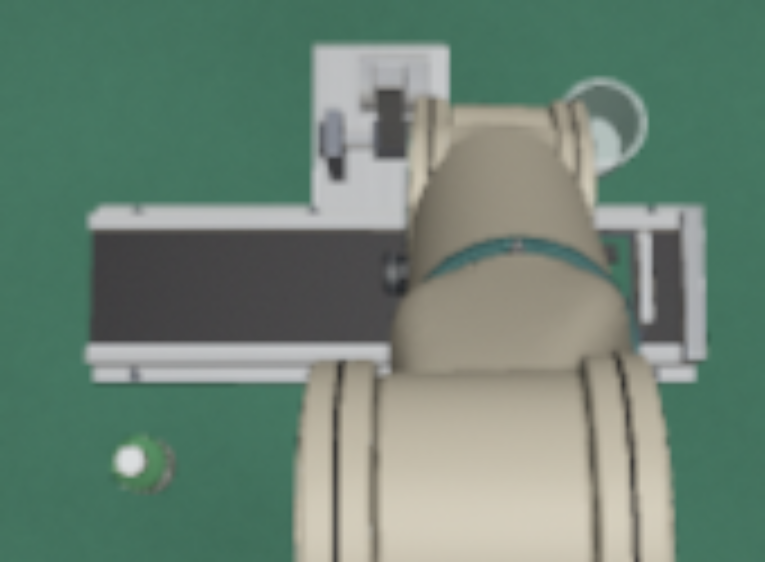

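The gate is still up, and the pallet's leading upright (crop (645,280)) is about 27 mm from the stop. I finish slowly.

>>> arm_command --deltas '[{"dx": 0,"dy": -0.005,"dz": 0,"yaw": 0,"jaw": 0},{"dx": 0,"dy": -0.01,"dz": 0,"yaw": 0,"jaw": 0},{"dx": 0,"dy": -0.014,"dz": 0,"yaw": 0,"jaw": 0},{"dx": 0,"dy": -0.018,"dz": 0,"yaw": 0,"jaw": 0},{"dx": 0,"dy": -0.021,"dz": 0,"yaw": 0,"jaw": 0},{"dx": -0.001,"dy": -0.023,"dz": 0,"yaw": 0,"jaw": 0},{"dx": -0.001,"dy": -0.025,"dz": 0,"yaw": 0,"jaw": 0},{"dx": -0.001,"dy": -0.027,"dz": 0,"yaw": 0,"jaw": 0},{"dx": -0.001,"dy": -0.029,"dz": 0,"yaw": 0,"jaw": 0},{"dx": -0.001,"dy": -0.03,"dz": 0,"yaw": 0,"jaw": 0}]'

```text
clock: 12.4
eef_pos: [560.9, -58.8, 50.7]
tool_rot: [-3.137, -0.003, -0.023]
force: [1.9, 10.9, 1.6]
width: 0.0
gripper_force: 5.3
```

At 10.9 N and y ≈ -59 the pallet is against the stop. I back off in +y, stop short of nothing else, and raise.

>>> arm_command --deltas '[{"dx": 0,"dy": 0.01,"dz": 0,"yaw": 0,"jaw": 0},{"dx": 0,"dy": 0.02,"dz": 0,"yaw": 0,"jaw": 0},{"dx": -0.02,"dy": 0.03,"dz": 0.03,"yaw": 0,"jaw": 0},{"dx": -0.06,"dy": 0.03,"dz": 0.07,"yaw": 0,"jaw": 0},{"dx": -0.1,"dy": 0.03,"dz": 0.1,"yaw": 0,"jaw": 0},{"dx": -0.14,"dy": 0.03,"dz": 0.12,"yaw": 0,"jaw": 0},{"dx": -0.15,"dy": 0.08,"dz": 0.12,"yaw": 0,"jaw": 0},{"dx": -0.15,"dy": 0.13,"dz": 0.12,"yaw": 0,"jaw": 0},{"dx": -0.15,"dy": 0.18,"dz": 0.12,"yaw": 0,"jaw": 0},{"dx": -0.15,"dy": 0.23,"dz": 0.12,"yaw": 0,"jaw": 0},{"dx": -0.15,"dy": 0.28,"dz": 0.12,"yaw": 0,"jaw": 0},{"dx": -0.15,"dy": 0.28,"dz": 0.12,"yaw": 0,"jaw": 0},{"dx": -0.15,"dy": 0.28,"dz": 0.12,"yaw": 0,"jaw": 0},{"dx": -0.15,"dy": 0.28,"dz": 0.12,"yaw": 0,"jaw": 0}]'

```text
clock: 13.8
eef_pos: [409.0, 215.7, 170.2]
tool_rot: [3.14, 0.001, -0.027]
force: [0.9, -0.3, -0.3]
width: -0.1
gripper_force: 0.0
```

```bash
python3 pal.py pics/t3.png; python3 tip.py
```

```text
[(-180, 40), (-90, 4), (-80, 53)]
392 minx [644.  15. 288.] maxz [652.  22. 291.]
13.9 [-0.43880409 -0.03711697  0.12147192] [409.38333331 215.37630696 170.29282577]
```

View pics/t3.png

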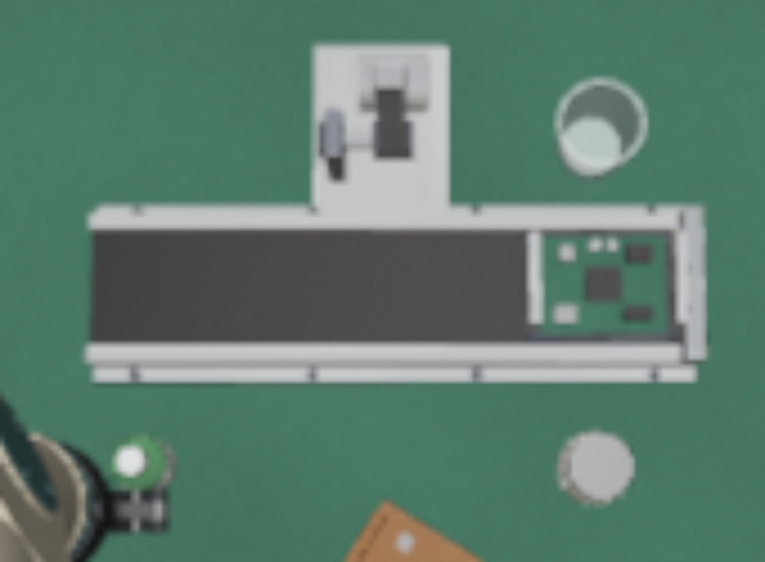

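The pallet lies flat against the end stop (crop (690,280)), the gate is upright, everything else is in place, and the robot touches nothing.

```bash
python3 -c "
from cell import finish_job
print(finish_job())"
```

```text
the job is handed in; nothing more can be done
None
```

I handed the job in at about 14 s of the 58 s allowed: the barrier stands raised by itself, the pallet lies flat against the end stop, and the last picture shows the robot clear and the things near the track unmoved; no verdict came back.

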